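# Dial the bench lockbox and spring its drawer

## Robot

A 6-joint arm with a two-finger parallel gripper is mounted at the origin on the work surface; the furniture and walls round the work are solid. World frame = base frame: x ahead of the robot, y to its left, z up, the work surface at z = 0. Lengths are in m, angles in rad, forces in N, time in s.
With the tool pointing down it reaches from about 0.375 to 0.975 m from the base axis. Payload 3.8 kg.
Tool frame: the origin (TCP) lies midway between the tips of the shut fingers; the grasp point (between the pads) lies 19 mm behind it; z points along the fingers, y is the line along which they close (so a half turn about z gives the same grasp; the last joint's range is limited). The gripper opens to 85 mm and grips with 20 to 120 N. Pads are 22 mm wide; open, the fingers measure 114 mm over their backs; the gripper's body (76 mm by 85 mm) begins 54 mm behind the grasp point. The pads swing forward as they close: fully open they stand 13 mm farther back than shut.
Start: joints at [-1.352, 0.264, 1.604, -0, 1.274, -0.037], TCP at [0.171, -0.653, 0.231] pointing down, gripper open.
Joint ranges: [-2.63, 2.63], [-0.94, 2.18], [0.31, 2.57], [-1.31, 4.45], [0, 2.66], [-2.55, 2.55]. Speed limits (rad/s): [2.57, 2.57, 3.14, 3.14, 3.14, 3.14].

## Interface

Orientations are given as a rotation vector (axis times angle).
In Python, from workcell import read_state, vision, ticket gives the robot as it stands. The module is installed in compiled form; this text tells all that it offers.
- The arm moves only by the tool jog_arm, never from a script. Its arguments are lists of equal length, an entry for each row: "turn": the turn, a rotation vector about the tool's x, y, z in rad, a list of three; "delta_pos": the shift along the tool's x, y, z in m, a list of three; "gripper": the finger opening in m, from 0 to 0.0854. In form: {"turn": [[rx, ry, rz], ...], "delta_pos": [[dx, dy, dz], ...], "gripper": [gripper, ...]}. A call has 1 to 20 rows; each row shifts and turns the commanded pose from where the row before left it, along the tool's axes as they then stand; what a row does not reach is not made up. A row lasts 1/12 s, in which the tool goes at most 41.7 mm and 7.16 degrees, less where a joint would pass 70% of its speed; a pose out of reach is approached as far as the arm can. A call with a gripper value outside its range is refused whole. The fingers move at their own pace and stop on an object; "grip_force" is the grip in N (left out, the last holds). Time passes only in rows, so rows that do not move let the fingers close. It gives the time, the measured TCP pose, the force, the opening and the grip force at its end, in the units of the state.
- read_state(): the state, without advancing time (a new reading comes with each control period).
- vision.read_camera(name): name is "scene" or "top" or "wrist"; returns the picture (480x640x3 uint8, red, green, blue); there is no depth.
- vision.calibration(name): a dict with "vfov" (degrees; the focal length in pixels is half the picture's height over the tangent of half this angle, whatever the lens; pixels are square), "cx", "cy" (the principal point, pixels), "R" (3x3) and "t" (3): a world point X has camera coordinates R X + t; the wrist camera has in their place "mount" (4x4, takes a point from camera to tool coordinates, whose origin is the TCP and whose axes are the flange's). Camera axes: x right, y down, z forward; pixel columns grow to the right and rows downward; lengths in m; the calibration is good to about 2 mm. A picture is of the moment at which its call begins: read the wrist's pose just before it. calibration takes no time and is no camera call.
- ticket.finish_job(): hands the job in; it is judged then, once.
The state is a dict: "time": time; "q": joint angles; "joint_vel": joint speeds; "joint_torque": joint torques, N m; "tool_pos": TCP position; "tcp_rot": TCP orientation; "wrist_force": force on the tool from outside, world axes, zero at the start; "torque": the same for the moment, N m; "width": opening from 0.0 (shut) to 1.0 (fully open); "grip_force": force on a finger pad.
Only numpy, scipy, OpenCV 4.12 (cv2) and the standard library are available. Lean on these libraries where they do the work, as an engineer would, in place of code of your own. Each camera call takes 0.05 s, during which the arm holds its last target. There are 200 camera calls.

## Task

Open the lockbox's drawer by its combination: holding the dial's crank grip, turn clockwise past the one-bar mark once and stop on it the second time round, then anticlockwise past the two-bar mark once and stop on it the second time round, then clockwise again straight to the three-bar mark, resting half a second on each of these three stops and never overrunning a stop on the one- or two-bar mark. Leave the dial there, push the plunger on top of the box down until it bottoms, hold it half a second and let it come back up, so that the drawer springs out and stays out. Leave the other things on and around the box where they are.

Things in the scene. Friction and masses are not known exactly. Their poses are not given: they have to be found in the camera images.
- lockbox: Grey steel lockbox bolted to the bench, 220 wide, 200 deep. Origin on the bench straight below the dial centre; x points to its back, y left, z up. From the front (x = -64 mm, 65 high) a face rises at 32 degrees to the horizontal and carries the dial; it ends at x = +64 at a level deck 145 high that runs to the back at x = +135. It cannot move.
- guard (a point): Middle of the free edge of the guard, a fixed steel plate 120 wide that stands square on the slope 66 mm up from the dial centre and 63 mm high. It hangs over the upper part of the dial, so come at the crank grip along the dial's axis, 32 degrees off vertical; so held, a hand may pass over it.
- dial_centre (a point): Centre of the round dial plate on the sloping face, 105 mm above the bench. Its axes do not turn with the dial: x up the slope, y left along the box's width, z out of the face, along the dial's axis. The dial is a dark disc of 112 mm diameter whose top is 10 mm (its hub 16 mm) above this point along z.
- crank_grip (a point): Centre of the crank grip, 33 mm above the dial plate: a black sleeve, 20 mm in diameter and 40 long (14 to 54 mm above the plate), square on the dial 38 mm from its axis. It spins on its pin, so a hand can hold it and go round without turning, and floats 4 mm in and out on a soft spring. z out along the dial's axis, x from that axis to the grip. It and the bright bar under it are the pointer.
- dial (a joint): Turn of the dial in rad, counted through whole turns: 0 with the pointer at the top of the slope, growing clockwise as seen facing it. Starts between -0.9 and 0.9, turns with about 2 N at the grip, stays where left. Marks: one-bar 1.571, two-bar -1.047, three-bar 0.524, and every 6.283 on. The stops are thus 7.854, -1.047, 0.524, each within 0.13; overrunning the first two by 0.35 is a failure.
- mark_1 (a point): One-bar mark: a single dark radial bar 13 mm long on the dial plate, 65.5 mm from the dial's axis, just outside the dial.
- mark_2 (a point): Two-bar mark: two parallel dark bars side by side, 65.5 mm from the dial's axis (this point is midway between them).
- mark_3 (a point): Three-bar mark: three parallel dark bars side by side, 65.5 mm from the dial's axis (this point is on the middle one).
- plunger_top (a point): Centre of the top of the plunger, a round aluminium mushroom head of 44 mm diameter and 14 mm height standing 48 mm above the deck behind the guard plate (100 mm behind the box's origin). It is pushed straight down.
- plunger (a joint): Plunger travel in m: 0 up, 0.014 down on its stop. Spring about 4 N at the start of the stroke and 10 N at the stop; it comes back by itself. A cam on the dial blocks it after about 2 mm unless the dial stands on the three-bar mark. At 0.012 its catch lets the drawer go.
- drawer (a joint): Travel of the drawer in m: 0 shut (held by the plunger's catch), 0.05 fully out toward the robot. A light spring pushes it out by itself once the catch lets go.
- drawer_front (a point): Middle of the drawer's front, a plate 170 wide and 46 high, in the low front of the box below the dial.
- bearing: Ball bearing, 52 mm across, 15 mm high, lying on the right part of the deck; leave alone.
- spark_plug: Spark plug, 65 mm long, lying on the left part of the deck; leave alone.
- oil_bottle: Upright oil bottle, 72 mm across, 193 mm high, left of the box; leave alone.
- piston: Piston, 62 mm across, 60 mm high, left of the box; leave alone.
- ratchet: Ratchet handle, 239 mm long, lying right of the box; leave alone.

How it is judged:
On the way, in this order (a step that is already met when the one before it is completed fails the run):
1. the dial, turned clockwise past the one-bar mark once, rests on it the second time (7.854 within 0.13 rad) (value of joint dial between 7.724 and 7.984 rad and velocity of joint dial between -0.3 and 0.3 rad/s), for 0.2 s.
2. turned back anticlockwise past the two-bar mark once, it rests on it the second time (-1.047 within 0.13 rad) (value of joint dial between -1.177 and -0.917 rad and velocity of joint dial between -0.3 and 0.3 rad/s), for 0.2 s.
3. turned clockwise, it rests on the three-bar mark (0.524 within 0.13 rad) (value of joint dial between 0.394 and 0.654 rad and velocity of joint dial between -0.3 and 0.3 rad/s), for 0.2 s.
4. with the dial still there, the plunger is held down on its stop (travel over 12.5 mm) (value of joint plunger above 0.0125 m and value of joint dial between 0.344 and 0.704 rad), for 0.2 s.
At the end, for the whole second after the job is handed in: The drawer stands out by more than 40 mm, the plunger is back up (travel under 2 mm), the dial still stands on the three-bar mark (0.524 within 0.18 rad), and the five bystanders are at rest (value of joint drawer above 0.04 m and value of joint plunger below 0.002 m and value of joint dial between 0.344 and 0.704 rad and linear speed of each of bearing, spark_plug, oil_bottle, piston, ratchet below 0.02 m/s); the robot touches nothing.
It fails at once if the dial overruns the stop on the one-bar mark by more than 0.35 rad (value of joint dial above 8.204 rad).
It fails at once if the dial overruns the stop on the two-bar mark by more than 0.35 rad (value of joint dial below -1.397 rad).
It fails at once if a bystander is moved more than 25 mm (distance of any of bearing, spark_plug, oil_bottle, piston, ratchet from where it was at the start of the episode above 0.025 m).
It also fails if it takes over 72 s, if anything falls off the work surface, if the arm or the gripper's body presses on something with over 40 N, if the wrist force passes 120 N, or if a joint passes its speed limit or range.

## Working session

There is one attempt and no reset: what is moved stays moved. The work goes in short steps, Python scripts to look and compute and a tool call to move; the robot and the scene stay as the last step left them, time stands still between calls to the robot, and variables do not carry over. Pictures are saved under pics/ and viewed, at most 10 in all, crops included, and the job is handed in when it is done.

Besides the shell and the picture viewer there is one more tool, called as a command line: name --argument value ..., lists and objects as JSON in quotes. jog_arm: Moves the arm, as the interface text tells. Its arguments: {"type":"object","properties":{"turn":{"type":"array","items":{"type":"array","items":{"type":"number"}}},"delta_pos":{"type":"array","items":{"type":"array","items":{"type":"number"}}},"gripper":{"type":"array","items":{"type":"number"}},"grip_force":{"type":"number"}},"required":["turn","delta_pos","gripper"]}

```bash
mkdir -p pics; python3 - <<'E'
from workcell import read_state, vision
import cv2
print(read_state())
for n in ("scene","top"):
    cv2.imwrite(f"pics/{n}0.png",vision.read_camera(n)[:,:,::-1]); print(n,vision.calibration(n))
print(vision.calibration("wrist"))
E
```

```text
{'time': 0.0, 'q': array([-1.35192068e+00,  2.64789062e-01,  1.60537672e+00, -2.82055270e-05,
        1.27369488e+00, -3.69178154e-02]), 'joint_vel': array([-7.24475714e-05,  2.46375049e-04,  2.32763608e-04,  2.84388127e-04,
        1.82112876e-04,  1.28392483e-03]), 'joint_torque': array([ 1.73534219e-03, -5.15111089e+01, -3.67312753e+01, -1.75572318e-04,
        1.28979731e-02, -2.00419743e-05]), 'tool_pos': array([ 0.17060239, -0.65232861,  0.22993636]), 'tcp_rot': array([-3.11369381e+00, -4.00430046e-01,  3.65584511e-04]), 'wrist_force': array([-0.16029869,  0.83919441,  0.56965067]), 'torque': array([ 0.06118803, -0.0451235 ,  0.01689871]), 'grip_force': 0.0, 'width': 1.0020859221393654}
scene {'vfov': 53.28235161158877, 'cx': 318.6113091559687, 'cy': 231.97332606623917, 'R': array([[ 0.81485384,  0.579662  , -0.00227658],
       [ 0.34913408, -0.49391916, -0.79633489],
       [-0.46272952,  0.64810171, -0.60485169]]), 't': array([-0.4023477 , -0.05285059,  1.34106067])}
top {'vfov': 48.228939411231764, 'cx': 321.5199795550434, 'cy': 233.1684607880706, 'R': array([[-0.0255881 , -0.99962171, -0.0100839 ],
       [-0.9808822 ,  0.02705244, -0.19271292],
       [ 0.19291281,  0.00495996, -0.98120337]]), 't': array([0.00887409, 0.5389218 , 1.16490121])}
{'vfov': 69.84793752682911, 'cx': 320.2158612811644, 'cy': 242.75182608506364, 'mount': array([[ 3.56165948e-04, -9.48362585e-01, -3.17188083e-01,
         8.08271686e-02],
       [ 9.99999447e-01,  2.39785049e-05,  1.05119156e-03,
         6.95605539e-04],
       [-9.89305045e-04, -3.17188282e-01,  9.48362070e-01,
        -1.42315120e-01],
       [ 0.00000000e+00,  0.00000000e+00,  0.00000000e+00,
         1.00000000e+00]])}
```

View pics/scene0.png

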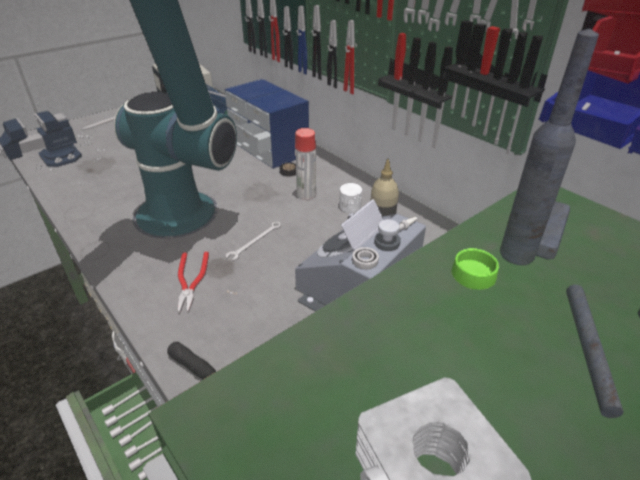

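View pics/top0.png

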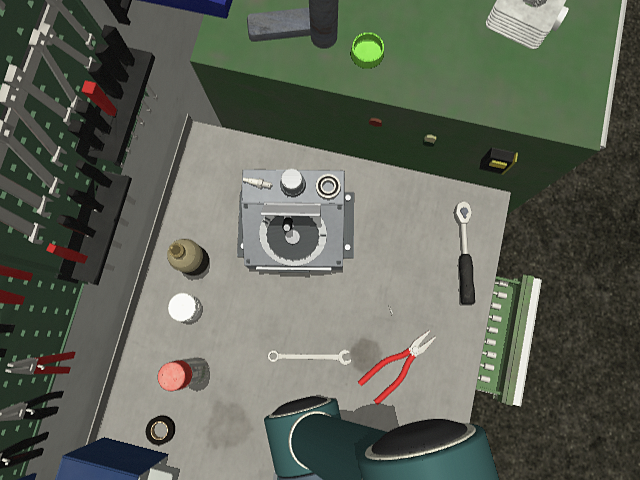

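The top view shows the box at about columns 238–355, rows 168–275, with the plunger at about (292,180) and the grip near (287,225). I'll enlarge it.

```bash
python3 - <<'E'
import cv2
a=cv2.imread("pics/top0.png")[160:280,230:360]
cv2.imwrite("pics/top0c.png",cv2.resize(a,None,fx=5,fy=5,interpolation=cv2.INTER_CUBIC))
E
```

```text
(no output)
```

View pics/top0c.png

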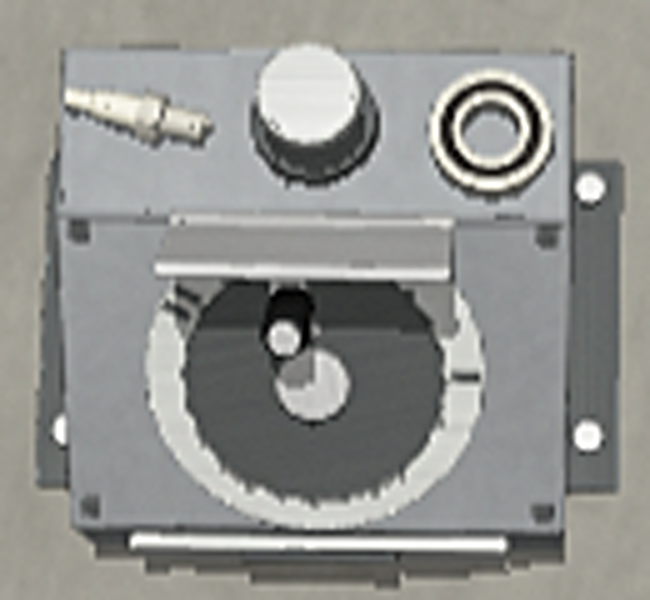

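The crop shows the box corners, plunger top (308,92), hub (313,385), guard edge (155–452,268), one-bar mark (465,377), and grip top (285,338), all in crop pixels. I'll fit the pose of the box.

```bash
cat > h.py <<'E'
import numpy as np
from scipy.optimize import least_squares
from scipy.spatial.transform import Rotation as R
from workcell import read_state, vision
s,c=np.sin(np.radians(32)),np.cos(np.radians(32))
U=np.array([c,0,s]);N=np.array([-s,0,c]);Y=np.array([0,1.,0]);D=np.array([0,0,.105])
def dial(p,q,h): return D+p*U+q*Y+h*N
def grip(th,h=.043,r=.038): return dial(r*np.cos(th),-r*np.sin(th),h)
def w(p,X): return R.from_euler('z',p[2]).apply(X)+[p[0],p[1],0]
def proj(cal,X,Rt=None):
    Rm,t=(cal["R"],cal["t"]) if Rt is None else Rt
    k=np.atleast_2d(X)@Rm.T+t; f=240/np.tan(np.radians(cal["vfov"]/2))
    return f*k[:,:2]/k[:,2:]+[cal["cx"],cal["cy"]]
E
python3 - <<'E'
from h import *
cal=vision.calibration("top")
P=[((62,50),(.135,.11,.145)),((572,52),(.135,-.11,.145)),((60,217),(.064,.11,.145)),((570,222),(.064,-.11,.145)),
((72,527),(-.064,.11,.065)),((565,532),(-.064,-.11,.065)),((308,92),(.1,0,.193)),((313,385),dial(0,0,.016)),((155,268),dial(.066,.06,.063)),((452,268),dial(.066,-.06,.063)),((465,377),dial(0,-.0655,.001))]
px=np.array([a for a,b in P])/5-.4+[230,160]; X=np.array([b for a,b in P])
r=least_squares(lambda p:(proj(cal,w(p,X))-px).ravel(),[.6,0,0],loss='soft_l1')
print(r.x,np.round((proj(cal,w(r.x,X))-px),1).tolist())
g=np.array([285,338])/5-.4+[230,160]
for h in (.054,.064):
  t=least_squares(lambda t:(proj(cal,w(r.x,grip(t[0],h)))-g).ravel(),[-.3]); print(h,t.x,t.fun)
E
```

```text
[ 0.52785355  0.05680237 -0.03777922] [[-0.2, -1.0], [0.3, -0.6], [-1.1, -2.4], [0.5, -2.4], [-0.2, 0.5], [0.2, 0.6], [-0.1, 0.1], [0.1, 0.4], [-0.1, 1.5], [-0.0, 2.0], [0.3, -0.2]]
0.054 [-0.23150239] [-0.07007111 -0.3298185 ]
0.064 [-0.19506543] [0.21831786 1.23980395]
```

```bash
cat >> h.py <<'E'
P0=[.52785,.0568,-.0378]
def Rt(p): return R.from_euler('z',p[2])*R.from_matrix(np.array([U,-Y,-N]).T)
def to(p,X,Ro=None):
    st=read_state(); A=R.from_rotvec(st["tcp_rot"]); T=Rt(p) if Ro is None else Ro
    print("turn",(A.inv()*T).as_rotvec().round(4),"then shift (target axes)",T.inv().apply(X-st["tool_pos"]).round(4),"shift(current axes)",A.inv().apply(X-st["tool_pos"]).round(4))
E
python3 - <<'E'
from h import *
X=w(P0,dial(0.0,0,.13)); print(X); to(P0,X)
E
```

```text
[0.45900971 0.0594034  0.21524625]
turn [-0.084   0.5547  0.2853] then shift (target axes) [ 0.2137 -0.7222  0.151 ] shift(current axes) [ 0.4591 -0.6156  0.0161]
```

jog_arm --turn '[[0,0,0],[0,0,0],[0,0,0],[0,0,0],[-0.014,0.0925,0.0475],[-0.014,0.0925,0.0475],[-0.014,0.0925,0.0475],[-0.014,0.0925,0.0475],[-0.014,0.0925,0.0475],[-0.014,0.0925,0.0475],[0,0,0],[0,0,0],[0,0,0],[0,0,0],[0,0,0],[0,0,0],[0,0,0],[0,0,0],[0,0,0],[0,0,0]]' --delta_pos '[[0,0,-0.025],[0,0,-0.025],[0,0,-0.025],[0,0,-0.025],[0,0,0],[0,0,0],[0,0,0],[0,0,0],[0,0,0],[0,0,0],[0.008,-0.03,0],[0.008,-0.03,0],[0.008,-0.03,0],[0.008,-0.03,0],[0.008,-0.03,0],[0.008,-0.03,0],[0.008,-0.03,0],[0.008,-0.03,0],[0.008,-0.03,0],[0.008,-0.03,0]]' --gripper '[0.085,0.085,0.085,0.085,0.085,0.085,0.085,0.085,0.085,0.085,0.085,0.085,0.085,0.085,0.085,0.085,0.085,0.085,0.085,0.085]'

```text
time: 1.77
tool_pos: [0.2498, -0.354, 0.3726]
tcp_rot: [3.008, -0.056, 0.863]
wrist_force: [0.7, -0.8, 0.7]
width: 1.0
grip_force: 0.0
```

```bash
python3 - <<'E'
from h import *
to(P0,w(P0,dial(0.0,0,.13))); print(read_state()["q"],read_state()["tool_pos"])
E
```

```text
turn [ 0.001  -0.0005  0.0006] then shift (target axes) [ 0.0806 -0.421   0.2359] shift(current axes) [ 0.0808 -0.4212  0.2355]
[-1.45449313 -0.4269264   2.08455577  0.5590498   1.41459218  0.0842205 ] [ 0.24983165 -0.35397524  0.37257529]
```

jog_arm --turn '[[0,0,0],[0,0,0],[0,0,0],[0,0,0],[0,0,0],[0,0,0],[0,0,0],[0,0,0],[0,0,0],[0,0,0],[0,0,0],[0,0,0],[0,0,0],[0,0,0],[0,0,0],[0,0,0],[0,0,0],[0,0,0],[0,0,0],[0,0,0]]' --delta_pos '[[0.006,-0.03,0],[0.006,-0.03,0],[0.006,-0.03,0],[0.006,-0.03,0],[0.006,-0.03,0],[0.006,-0.03,0],[0.006,-0.03,0],[0.006,-0.03,0],[0.006,-0.03,0],[0.006,-0.03,0],[0.006,-0.03,0],[0.006,-0.03,0],[0.006,-0.03,0],[0.0,-0.03,0],[0,0,0.03],[0,0,0.03],[0,0,0.03],[0,0,0.03],[0,0,0.03],[0,0,0]]' --gripper '[0.06,0.06,0.06,0.06,0.06,0.06,0.06,0.06,0.06,0.06,0.06,0.06,0.06,0.06,0.06,0.06,0.06,0.06,0.06,0.06]'

```text
time: 3.43
tool_pos: [0.3988, 0.0116, 0.271]
tcp_rot: [3.018, -0.057, 0.826]
wrist_force: [-0.9, 0.1, -1.4]
width: 0.701
grip_force: 0.0
```

```bash
python3 - <<'E'
from h import *
import cv2
to(P0,w(P0,dial(0.0,0,.13))); st=read_state();print(st["q"],st["tool_pos"],st["tcp_rot"],st["width"])
cv2.imwrite("pics/w1.png",vision.read_camera("wrist")[:,:,::-1])
E
```

```text
turn [0.0019 0.0244 0.0007] then shift (target axes) [ 0.02   -0.05    0.0782] shift(current axes) [ 0.0219 -0.0502  0.0776]
[-0.02681373 -0.72976162  2.40988086 -0.0093895   0.92740554  1.58518855] [0.39876941 0.011601   0.2709753 ] [ 3.01815526 -0.0567905   0.82571322] 0.7009192501594227
```

View pics/w1.png

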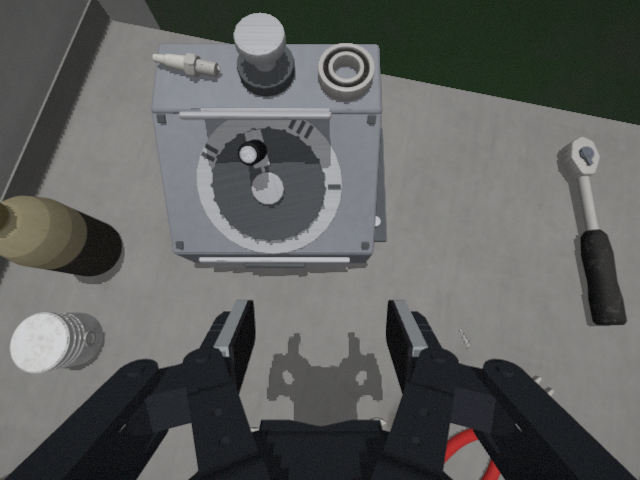

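The wrist picture shows the whole dial, with the hub at about (267,188), the grip top at (248,155) and all three marks. I'll enlarge it for the refined fit.

```bash
python3 - <<'E'
import cv2
a=cv2.imread("pics/w1.png")[30:220,150:390]
cv2.imwrite("pics/w1c.png",cv2.resize(a,None,fx=3,fy=3,interpolation=cv2.INTER_CUBIC))
E
```

```text
(no output)
```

View pics/w1c.png

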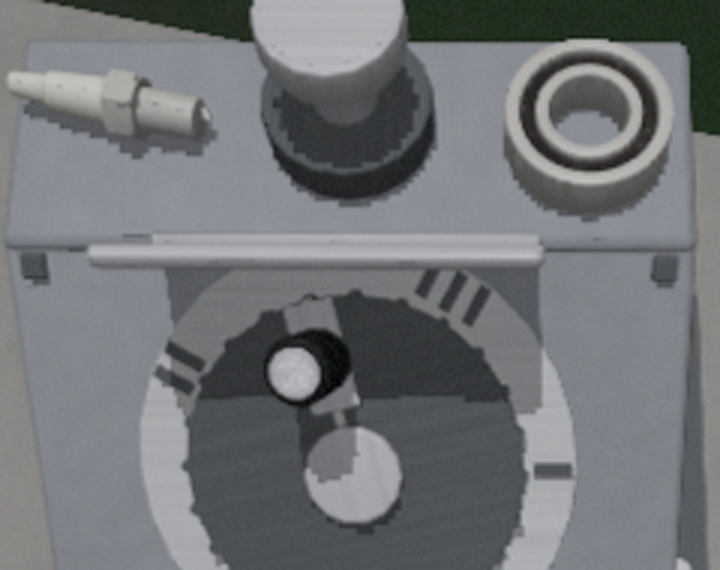

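```bash
cat >> h.py <<'E'
def wcam(st):
    cal=vision.calibration("wrist"); M=cal["mount"]; A=R.from_rotvec(st["tcp_rot"]).as_matrix()
    Rc=(A@M[:3,:3]).T; return cal,(Rc,-Rc@(A@M[:3,3]+st["tool_pos"]))
def mark(t,h=.001): return dial(.0655*np.cos(t),-.0655*np.sin(t),h)
E
python3 - <<'E'
from h import *
cal,rt=wcam(dict(tcp_rot=[ 3.01815526,-0.0567905,0.82571322],tool_pos=np.array([0.39876941,0.011601,0.2709753])))
W=[((353,475),dial(0,0,.016)),((552,471),mark(1.571)),((181,368),mark(-1.047)),((453,291),mark(.524)),((90,252),dial(.066,.06,.063)),((540,252),dial(.066,-.06,.063)),((25,44),(.135,.11,.145)),((688,46),(.135,-.11,.145)),((10,242),(.064,.11,.145)),((692,242),(.064,-.11,.145))]
T=[((62,50),(.135,.11,.145)),((572,52),(.135,-.11,.145)),((72,527),(-.064,.11,.065)),((565,532),(-.064,-.11,.065)),((308,92),(.1,0,.193)),((313,385),dial(0,0,.016)),((465,377),dial(0,-.0655,.001))]
pw=np.array([a for a,b in W])/3-.33+[150,30]; XW=np.array([b for a,b in W])
pt=np.array([a for a,b in T])/5-.4+[230,160]; XT=np.array([b for a,b in T]); ct=vision.calibration("top")
fw=lambda p:proj(cal,w(p,XW),rt)-pw
r=least_squares(lambda p:fw(p).ravel(),P0,loss='soft_l1'); print("wrist",r.x,fw(r.x).round(1).tolist())
r=least_squares(lambda p:np.r_[fw(p).ravel()/1.2,(proj(ct,w(p,XT))-pt).ravel()],P0,loss='soft_l1'); print("both",r.x)
g=np.array([295,374])/3-.33+[150,30]
for h in (.054,.058,.064):
  t=least_squares(lambda t:(proj(cal,w(r.x,grip(t[0],h)),rt)-g).ravel(),[-.3]); print(h,t.x,t.fun)
to(r.x,w(r.x,grip(t.x[0],.10)))
E
```

```text
wrist [ 0.52782492  0.05698149 -0.04353564] [[-0.2, 0.8], [0.1, -0.2], [0.1, 0.1], [0.1, 0.6], [-2.2, 2.2], [1.6, 3.2], [-0.9, -3.4], [1.1, -2.5], [-3.8, -5.0], [2.1, -3.5]]
both [ 0.52780114  0.05688862 -0.04038256]
0.054 [-0.23648488] [-0.19104868 -0.76954873]
0.058 [-0.21328811] [-0.12115082 -0.54494909]
0.064 [-0.17907933] [-0.02651833 -0.14358698]
turn [0.0008 0.0212 0.0026] then shift (target axes) [ 0.0552 -0.0574  0.1105] shift(current axes) [ 0.0577 -0.0573  0.1093]
```

jog_arm --turn '[[0.001,0.021,0.003],[0,0,0],[0,0,0],[0,0,0],[0,0,0],[0,0,0],[0,0,0],[0,0,0],[0,0,0]]' --delta_pos '[[0,0,0],[0.0183,-0.0196,0],[0.0183,-0.0196,0],[0.0183,-0.0196,0],[0,0,0.028],[0,0,0.028],[0,0,0.028],[0,0,0.026],[0,0,0]]' --gripper '[0.05,0.05,0.05,0.05,0.05,0.05,0.05,0.05,0.05]'

```text
time: 4.23
tool_pos: [0.5083, 0.0651, 0.2131]
tcp_rot: [3.006, -0.063, 0.87]
wrist_force: [-1.8, -0.4, -0.7]
width: 0.582
grip_force: 0.0
```

```bash
sed -i 's/^P0=.*/P0=[.5278,.0569,-.041]/' h.py; python3 - <<'E'
from h import *
import cv2
st=read_state(); to(P0,w(P0,grip(-.22,.024))); print(st["q"],st["tool_pos"])
cal,rt=wcam(st); im=vision.read_camera("wrist")[:,:,::-1]; cv2.imwrite("pics/w2.png",im)
print(proj(cal,w(P0,grip(-.22,.054)),rt),proj(cal,w(P0,dial(0,0,.016)),rt))
E
```

```text
turn [ 0.0006 -0.0048 -0.0007] then shift (target axes) [-0.0034 -0.0009  0.0782] shift(current axes) [-0.0037 -0.0009  0.0782]
[ 0.14692667 -0.38442532  2.35060183 -0.17178389  0.62719026  1.87052841] [0.50827518 0.06513124 0.21308913]
[[316.94224677 275.41553582]] [[328.66195784 300.72869514]]
```

View pics/w2.png

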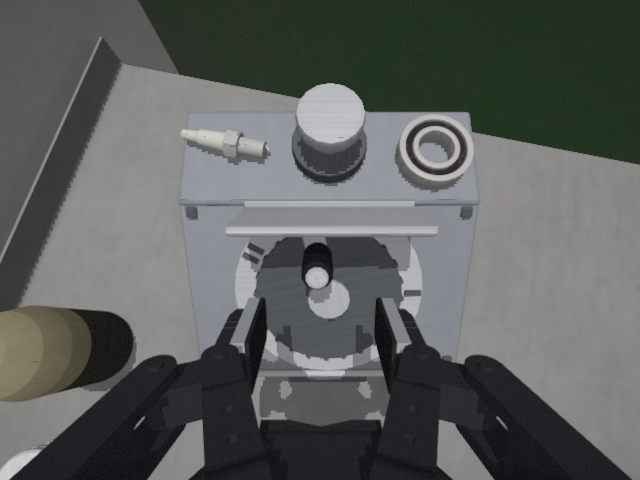

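The prediction matches: grip at (317,278) against (317,275). I'll descend and close.

jog_arm --turn '[[0,-0.005,0],[0,0,0],[0,0,0],[0,0,0],[0,0,0],[0,0,0],[0,0,0],[0,0,0],[0,0,0],[0,0,0],[0,0,0]]' --delta_pos '[[-0.0035,-0.001,0],[0,0,0.015],[0,0,0.015],[0,0,0.016],[0,0,0.016],[0,0,0.016],[0,0,0],[0,0,0],[0,0,0],[0,0,0],[0,0,0]]' --gripper '[0.045,0.045,0.045,0.045,0.045,0.045,0.014,0.014,0.014,0.014,0.014]' --grip_force 30

```text
time: 5.2
tool_pos: [0.5483, 0.0653, 0.1504]
tcp_rot: [3.006, -0.062, 0.874]
wrist_force: [-2.6, 0.2, 4.3]
width: 0.224
grip_force: 30.8
```

```bash
cat >> h.py <<'E'
def th():
    st=read_state(); X=R.from_euler('z',-P0[2]).apply(st["tool_pos"]-[P0[0],P0[1],0])-D
    a,b,h=X@U,-X@Y,X@N
    print("t %.2f theta %.3f r %.4f h %.4f q3 %.3f q %s F %s w %.3f g %.1f"%(st["time"],np.arctan2(b,a),np.hypot(a,b),h,st["q"][2],st["q"].round(2),st["wrist_force"].round(1),st["width"],st["grip_force"]))
    return a,b
def rows(t0,t1,n,r=.038):
    t=np.linspace(t0,t1,n+1); k=np.round(r*np.c_[np.cos(t),np.sin(t)],4); d=np.round(np.diff(k,axis=0),4)
    print("[%s]"%", ".join("[%g, %g, 0]"%tuple(x) for x in d)); return d
E
python3 - <<'E'
from h import *
th(); to(P0,w(P0,grip(-.22,.024)))
E
```

```text
t 5.20 theta -0.221 r 0.0422 h 0.0278 q3 2.354 q [ 0.13 -0.21  2.35 -0.21  0.45  1.91] F [-2.6  0.2  4.3] w 0.224 g 30.8
turn [-0.0009 -0.0072 -0.0004] then shift (target axes) [-0.0041  0.0009  0.0038] shift(current axes) [-0.0041  0.0009  0.0038]
```

```bash
python3 - <<'E'
from h import *
rows(-.24,1.56,20)
E
```

```text
[[0.0007, 0.0033, 0], [0.0003, 0.0034, 0], [0.0001, 0.0034, 0], [-0.0003, 0.0034, 0], [-0.0005, 0.0034, 0], [-0.0009, 0.0033, 0], [-0.0012, 0.0032, 0], [-0.0014, 0.0031, 0], [-0.0017, 0.003, 0], [-0.002, 0.0028, 0], [-0.0022, 0.0026, 0], [-0.0024, 0.0024, 0], [-0.0027, 0.0022, 0], [-0.0028, 0.0019, 0], [-0.003, 0.0016, 0], [-0.0031, 0.0014, 0], [-0.0033, 0.0011, 0], [-0.0033, 0.0008, 0], [-0.0034, 0.0005, 0], [-0.0034, 0.0002, 0]]
```

jog_arm --turn '[[0,0,0],[0,0,0],[0,0,0],[0,0,0],[0,0,0],[0,0,0],[0,0,0],[0,0,0],[0,0,0],[0,0,0],[0,0,0],[0,0,0],[0,0,0],[0,0,0],[0,0,0],[0,0,0],[0,0,0],[0,0,0],[0,0,0],[0,0,0]]' --delta_pos '[[0.0007,0.0033,0],[0.0003,0.0034,0],[0.0001,0.0034,0],[-0.0003,0.0034,0],[-0.0005,0.0034,0],[-0.0009,0.0033,0],[-0.0012,0.0032,0],[-0.0014,0.0031,0],[-0.0017,0.003,0],[-0.002,0.0028,0],[-0.0022,0.0026,0],[-0.0024,0.0024,0],[-0.0027,0.0022,0],[-0.0028,0.0019,0],[-0.003,0.0016,0],[-0.0031,0.0014,0],[-0.0033,0.0011,0],[-0.0033,0.0008,0],[-0.0034,0.0005,0],[-0.0034,0.0002,0]]' --gripper '[0.014,0.014,0.014,0.014,0.014,0.014,0.014,0.014,0.014,0.014,0.014,0.014,0.014,0.014,0.014,0.014,0.014,0.014,0.014,0.014]'

```text
time: 6.87
tool_pos: [0.5168, 0.0195, 0.1318]
tcp_rot: [3.005, -0.062, 0.878]
wrist_force: [-3.6, 0.8, 6.9]
width: 0.221
grip_force: 31.2
```

```bash
python3 - <<'E'
from h import *
print(th()); to(P0,w(P0,grip(1.56,.028)))
rows(1.56,3.56,20)
rows(3.56,5.56,20)
rows(5.56,7.56,20)
E
```

```text
t 6.87 theta 1.409 r 0.0383 h 0.0277 q3 2.440 q [ 0.01 -0.27  2.44 -0.06  0.4   1.67] F [-3.6  0.8  6.9] w 0.221 g 31.2
(np.float64(0.00618416264700617), np.float64(0.037809287949861825))
turn [-0.0009 -0.0098 -0.0004] then shift (target axes) [-0.0058  0.0002 -0.0003] shift(current axes) [-0.0058  0.0002 -0.0004]
[[-0.0038, -0.0002, 0], [-0.0037, -0.0005, 0], [-0.0037, -0.0009, 0], [-0.0036, -0.0012, 0], [-0.0035, -0.0017, 0], [-0.0032, -0.0019, 0], [-0.0031, -0.0023, 0], [-0.0028, -0.0025, 0], [-0.0025, -0.0029, 0], [-0.0023, -0.003, 0], [-0.0019, -0.0033, 0], [-0.0016, -0.0034, 0], [-0.0012, -0.0036, 0], [-0.0009, -0.0037, 0], [-0.0005, -0.0038, 0], [-0.0001, -0.0038, 0], [0.0003, -0.0038, 0], [0.0006, -0.0037, 0], [0.001, -0.0037, 0], [0.0014, -0.0035, 0]]
[[0.0017, -0.0034, 0], [0.002, -0.0032, 0], [0.0024, -0.003, 0], [0.0026, -0.0027, 0], [0.0029, -0.0025, 0], [0.0032, -0.0021, 0], [0.0033, -0.0019, 0], [0.0035, -0.0015, 0], [0.0036, -0.0011, 0], [0.0037, -0.0008, 0], [0.0038, -0.0003, 0], [0.0038, -0.0001, 0], [0.0038, 0.0004, 0], [0.0037, 0.0008, 0], [0.0036, 0.0011, 0], [0.0035, 0.0014, 0], [0.0034, 0.0019, 0], [0.0031, 0.0021, 0], [0.0029, 0.0024, 0], [0.0027, 0.0028, 0]]
[[0.0024, 0.0029, 0], [0.002, 0.0032, 0], [0.0017, 0.0034, 0], [0.0014, 0.0035, 0], [0.0011, 0.0037, 0], [0.0006, 0.0037, 0], [0.0003, 0.0038, 0], [-0.0001, 0.0038, 0], [-0.0005, 0.0038, 0], [-0.0008, 0.0037, 0], [-0.0013, 0.0036, 0], [-0.0015, 0.0034, 0], [-0.0019, 0.0033, 0], [-0.0023, 0.0031, 0], [-0.0025, 0.0028, 0], [-0.0028, 0.0026, 0], [-0.003, 0.0023, 0], [-0.0033, 0.002, 0], [-0.0034, 0.0016, 0], [-0.0036, 0.0013, 0]]
```

jog_arm --turn '[[0,0,0],[0,0,0],[0,0,0],[0,0,0],[0,0,0],[0,0,0],[0,0,0],[0,0,0],[0,0,0],[0,0,0],[0,0,0],[0,0,0],[0,0,0],[0,0,0],[0,0,0],[0,0,0],[0,0,0],[0,0,0],[0,0,0],[0,0,0]]' --delta_pos '[[-0.0038,-0.0002,0],[-0.0037,-0.0005,0],[-0.0037,-0.0009,0],[-0.0036,-0.0012,0],[-0.0035,-0.0017,0],[-0.0032,-0.0019,0],[-0.0031,-0.0023,0],[-0.0028,-0.0025,0],[-0.0025,-0.0029,0],[-0.0023,-0.003,0],[-0.0019,-0.0033,0],[-0.0016,-0.0034,0],[-0.0012,-0.0036,0],[-0.0009,-0.0037,0],[-0.0005,-0.0038,0],[-0.0001,-0.0038,0],[0.0003,-0.0038,0],[0.0006,-0.0037,0],[0.001,-0.0037,0],[0.0014,-0.0035,0]]' --gripper '[0.014,0.014,0.014,0.014,0.014,0.014,0.014,0.014,0.014,0.014,0.014,0.014,0.014,0.014,0.014,0.014,0.014,0.014,0.014,0.014]'

```text
time: 8.53
tool_pos: [0.4884, 0.0742, 0.1124]
tcp_rot: [3.006, -0.062, 0.874]
wrist_force: [-10.4, -1.7, 13.5]
width: 0.221
grip_force: 32.1
```

```bash
python3 - <<'E'
from h import *
print(th()); to(P0,w(P0,grip(3.56,.028)+.0043*U))
E
```

```text
t 8.53 theta -2.660 r 0.0339 h 0.0275 q3 2.489 q [ 0.18 -0.28  2.49 -0.31  0.4   2.05] F [-10.4  -1.7  13.5] w 0.221 g 32.1
(np.float64(-0.03002344978664039), np.float64(-0.015687703195289004))
turn [-0.0006 -0.0072 -0.0005] then shift (target axes) [-0.0004  0.0002 -0.0005] shift(current axes) [-0.0004  0.0002 -0.0005]
```

jog_arm --turn '[[0,0,0],[0,0,0],[0,0,0],[0,0,0],[0,0,0],[0,0,0],[0,0,0],[0,0,0],[0,0,0],[0,0,0],[0,0,0],[0,0,0],[0,0,0],[0,0,0],[0,0,0],[0,0,0],[0,0,0],[0,0,0],[0,0,0],[0,0,0]]' --delta_pos '[[0.0017,-0.0034,-0.0004],[0.002,-0.0032,-0.0004],[0.0024,-0.003,-0.0002],[0.0026,-0.0027,0],[0.0029,-0.0025,0],[0.0032,-0.0021,0],[0.0033,-0.0019,0],[0.0035,-0.0015,0],[0.0036,-0.0011,0],[0.0037,-0.0008,0],[0.0038,-0.0003,0],[0.0038,-0.0001,0],[0.0038,0.0004,0],[0.0037,0.0008,0],[0.0036,0.0011,0],[0.0035,0.0014,0],[0.0034,0.0019,0],[0.0031,0.0021,0],[0.0029,0.0024,0],[0.0027,0.0028,0]]' --gripper '[0.014,0.014,0.014,0.014,0.014,0.014,0.014,0.014,0.014,0.014,0.014,0.014,0.014,0.014,0.014,0.014,0.014,0.014,0.014,0.014]'

```text
time: 10.2
tool_pos: [0.5411, 0.0819, 0.1454]
tcp_rot: [3.007, -0.062, 0.871]
wrist_force: [-4.0, 2.5, 4.3]
width: 0.225
grip_force: 31.2
```

```bash
python3 - <<'E'
from h import *
print(th()); to(P0,w(P0,grip(5.56,.028)+.0043*U))
E
```

```text
t 10.20 theta -0.676 r 0.0408 h 0.0277 q3 2.363 q [ 0.18 -0.21  2.36 -0.27  0.45  2.  ] F [-4.   2.5  4.3] w 0.225 g 31.2
(np.float64(0.03183225713972415), np.float64(-0.02553442091852014))
turn [-0.0014 -0.0052 -0.0004] then shift (target axes) [ 0.001   0.0004 -0.0003] shift(current axes) [ 0.001   0.0004 -0.0003]
```

jog_arm --turn '[[0,0,0],[0,0,0],[0,0,0],[0,0,0],[0,0,0],[0,0,0],[0,0,0],[0,0,0],[0,0,0],[0,0,0],[0,0,0],[0,0,0],[0,0,0],[0,0,0],[0,0,0],[0,0,0],[0,0,0],[0,0,0],[0,0,0],[0,0,0]]' --delta_pos '[[0.0024,0.0029,0],[0.002,0.0032,0],[0.0017,0.0034,0],[0.0014,0.0035,0],[0.0011,0.0037,0],[0.0006,0.0037,0],[0.0003,0.0038,0],[-0.0001,0.0038,0],[-0.0005,0.0038,0],[-0.0008,0.0037,0],[-0.0013,0.0036,0],[-0.0015,0.0034,0],[-0.0019,0.0033,0],[-0.0023,0.0031,0],[-0.0025,0.0028,0],[-0.0028,0.0026,0],[-0.003,0.0023,0],[-0.0033,0.002,0],[-0.0034,0.0016,0],[-0.0036,0.0013,0]]' --gripper '[0.014,0.014,0.014,0.014,0.014,0.014,0.014,0.014,0.014,0.014,0.014,0.014,0.014,0.014,0.014,0.014,0.014,0.014,0.014,0.014]'

```text
time: 11.87
tool_pos: [0.5245, 0.0204, 0.1366]
tcp_rot: [3.006, -0.062, 0.873]
wrist_force: [-2.5, 1.1, 5.9]
width: 0.221
grip_force: 31.1
```

```bash
python3 - <<'E'
from h import *
a,b=th(); print(a,b); to(P0,w(P0,grip(7.56,.028)+.0043*U))
rows(7.56,7.83,4)
st=read_state();cal,rt=wcam(st); im=vision.read_camera("wrist")[:,:,::-1]
import cv2
q=proj(cal,w(P0,np.array([dial(0,0,.016),mark(1.571)])),rt); print(q)
c=q.mean(0).astype(int); x0,y0=max(c[0]-120,0),max(c[1]-90,0)
cv2.imwrite("pics/w3.png",cv2.resize(im[y0:y0+180,x0:x0+240],None,fx=3,fy=3)); print(x0,y0)
E
```

```text
t 11.87 theta 1.178 r 0.0396 h 0.0277 q3 2.420 q [ 0.01 -0.26  2.42 -0.06  0.42  1.67] F [-2.5  1.1  5.9] w 0.221 g 31.1
0.015154774151051055 0.036584780225215635
turn [-0.0005 -0.007  -0.0005] then shift (target axes) [ 0.0002 -0.0002 -0.0003] shift(current axes) [ 0.0002 -0.0002 -0.0003]
[[-0.0025, 0.0006, 0], [-0.0025, 0.0005, 0], [-0.0025, 0.0003, 0], [-0.0026, 0.0002, 0]]
[[247.08203369 325.04200674]
 [370.27696632 310.58782364]]
188 227
```

View pics/w3.png

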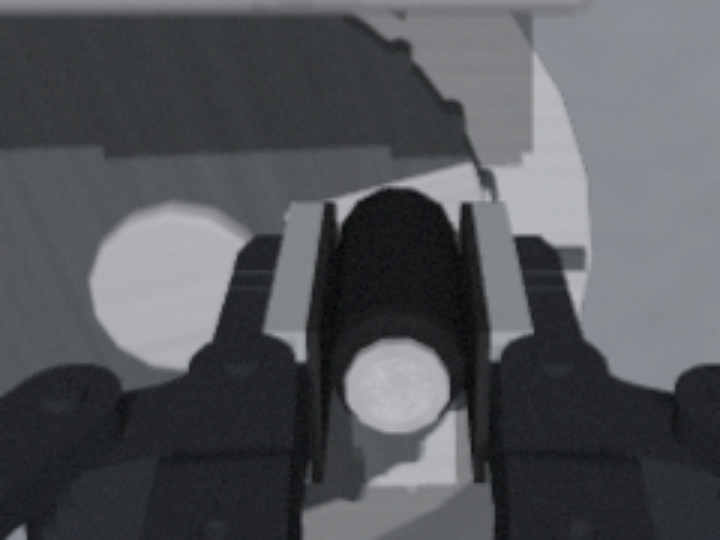

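The crop shows the grip held between the pads, its cap at about (320,356) in full-image pixels, the hub at (245,323), and the one-bar mark right of the fingers. I'll use these to check the angle.

```bash
python3 - <<'E'
from h import *
st=read_state();cal,rt=wcam(st)
g=np.array([397,386])/3-.33+[188,227]
for h in (.052,.054,.057):
  for o in ([0,0],[1.8,2]):
    t=least_squares(lambda t:(proj(cal,w(P0,grip(t[0],h)),rt)-g-o).ravel(),[1.28]); print(h,o,t.x,t.fun.round(1))
E
```

```text
0.052 [0, 0] [1.38971046] [-0.8  0.2]
0.052 [1.8, 2] [1.41824104] [-2.2  0.4]
0.054 [0, 0] [1.35305943] [-1.5  0.4]
0.054 [1.8, 2] [1.38148246] [-2.8  0.6]
0.057 [0, 0] [1.29982613] [-2.8  0.9]
0.057 [1.8, 2] [1.32782858] [-3.9  1.2]
```

jog_arm --turn '[[0,0,0],[0,0,0],[0,0,0],[0,0,0],[0,0,0],[0,0,0],[0,0,0],[0,0,0],[0,0,0],[0,0,0],[0,0,0],[0,0,0],[0,0,0],[0,0,0],[0,0,0],[0,0,0],[0,0,0],[0,0,0],[0,0,0],[0,0,0]]' --delta_pos '[[-0.0022,0.0005,0],[-0.0022,0.0005,0],[-0.0022,0.0004,0],[-0.002,0.0002,0],[0,0,0],[0,0,0],[0,0,0],[0,0,0],[0,0,0],[0,0,0],[0,0,0],[0,0,0],[-0.001,0.0001,0],[-0.0009,0,0],[0,0,0],[0,0,0],[0,0,0],[0,0,0],[0,0,0],[0,0,0]]' --gripper '[0.014,0.014,0.014,0.014,0.014,0.014,0.014,0.014,0.014,0.014,0.014,0.014,0.014,0.014,0.014,0.014,0.014,0.014,0.014,0.014]'

```text
time: 13.58
tool_pos: [0.5154, 0.0191, 0.1309]
tcp_rot: [3.006, -0.062, 0.873]
wrist_force: [-3.4, 0.7, 6.9]
width: 0.227
grip_force: 31.3
```

```bash
python3 - <<'E'
from h import *
a,b=th(); print(a,b); to(P0,w(P0,grip(7.84,.028)+.0043*U))
st=read_state();cal,rt=wcam(st); im=vision.read_camera("wrist")[:,:,::-1]
import cv2
q=proj(cal,w(P0,np.array([dial(0,0,.016),mark(1.571),grip(7.84,.054)])),rt); print(q)
c=q[:2].mean(0).astype(int); x0,y0=max(c[0]-120,0),max(c[1]-90,0)
cv2.imwrite("pics/w4.png",cv2.resize(im[y0:y0+180,x0:x0+240],None,fx=3,fy=3)); print(x0,y0)
rows(7.84,5.84,20)
rows(5.84,3.84,20)
rows(3.84,1.84,20)
rows(1.84,-.16,20)
E
```

```text
t 13.58 theta 1.452 r 0.0385 h 0.0277 q3 2.441 q [ 0.01 -0.27  2.44 -0.06  0.41  1.67] F [-3.4  0.7  6.9] w 0.227 g 31.3
0.004546852901330628 0.03823857924138661
turn [-0.0004 -0.0066 -0.0003] then shift (target axes) [ 0.0003 -0.0002 -0.0003] shift(current axes) [ 0.0003 -0.0002 -0.0003]
[[242.40004631 306.66826351]
 [368.13624497 293.35113877]
 [316.93494623 351.87143856]]
185 210
[[0.0038, -0.0002, 0], [0.0038, -0.0007, 0], [0.0036, -0.001, 0], [0.0036, -0.0013, 0], [0.0034, -0.0017, 0], [0.0032, -0.002, 0], [0.003, -0.0024, 0], [0.0027, -0.0026, 0], [0.0025, -0.0029, 0], [0.0022, -0.0031, 0], [0.0018, -0.0033, 0], [0.0015, -0.0035, 0], [0.0012, -0.0036, 0], [0.0007, -0.0038, 0], [0.0004, -0.0037, 0], [0.0001, -0.0038, 0], [-0.0004, -0.0038, 0], [-0.0007, -0.0038, 0], [-0.0011, -0.0036, 0], [-0.0015, -0.0035, 0]]
[[-0.0018, -0.0033, 0], [-0.0021, -0.0032, 0], [-0.0024, -0.0029, 0], [-0.0027, -0.0027, 0], [-0.003, -0.0024, 0], [-0.0032, -0.002, 0], [-0.0033, -0.0018, 0], [-0.0036, -0.0014, 0], [-0.0036, -0.001, 0], [-0.0038, -0.0007, 0], [-0.0038, -0.0003, 0], [-0.0037, 0.0001, 0],
[... 338 characters left out ...]
0.0038, 0], [0.0006, 0.0037, 0], [0.0009, 0.0037, 0], [0.0013, 0.0036, 0], [0.0017, 0.0034, 0], [0.002, 0.0032, 0], [0.0023, 0.003, 0], [0.0026, 0.0028, 0], [0.0028, 0.0025, 0], [0.0031, 0.0022, 0], [0.0033, 0.0019, 0], [0.0035, 0.0015, 0], [0.0036, 0.0012, 0]]
[[0.0037, 0.0009, 0], [0.0038, 0.0004, 0], [0.0038, 0.0001, 0], [0.0038, -0.0003, 0], [0.0037, -0.0007, 0], [0.0036, -0.0011, 0], [0.0036, -0.0014, 0], [0.0033, -0.0017, 0], [0.0032, -0.0021, 0], [0.003, -0.0024, 0], [0.0027, -0.0027, 0], [0.0024, -0.0029, 0], [0.0021, -0.0032, 0], [0.0018, -0.0033, 0], [0.0014, -0.0035, 0], [0.0011, -0.0037, 0], [0.0007, -0.0037, 0], [0.0004, -0.0038, 0], [-0.0001, -0.0038, 0], [-0.0004, -0.0038, 0]]
```

View pics/w4.png

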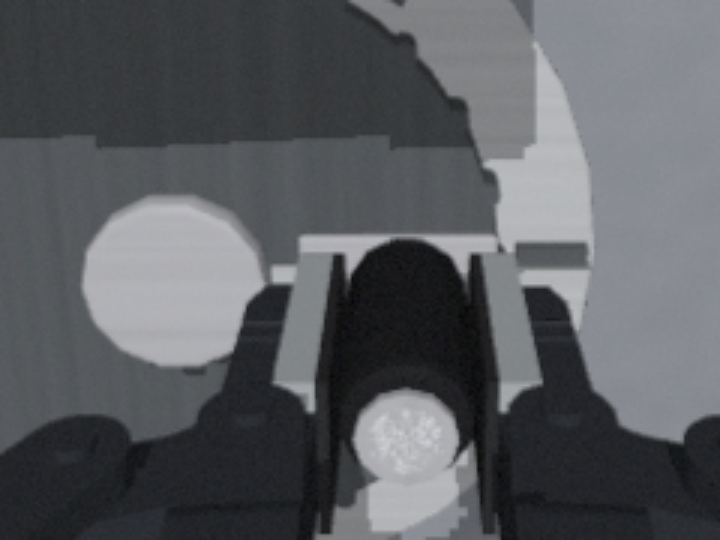

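The bright pointer bar's edge (row 240) runs parallel to the one-bar mark (row 252), so the dial rests on the mark. Next I'll turn it anticlockwise.

jog_arm --turn '[[0,0,0],[0,0,0],[0,0,0],[0,0,0],[0,0,0],[0,0,0],[0,0,0],[0,0,0],[0,0,0],[0,0,0],[0,0,0],[0,0,0],[0,0,0],[0,0,0],[0,0,0],[0,0,0],[0,0,0],[0,0,0],[0,0,0],[0,0,0]]' --delta_pos '[[0.0038,-0.0002,0],[0.0038,-0.0007,0],[0.0036,-0.001,0],[0.0036,-0.0013,0],[0.0034,-0.0017,0],[0.0032,-0.002,0],[0.003,-0.0024,0],[0.0027,-0.0026,0],[0.0025,-0.0029,0],[0.0022,-0.0031,0],[0.0018,-0.0033,0],[0.0015,-0.0035,0],[0.0012,-0.0036,0],[0.0007,-0.0038,0],[0.0004,-0.0037,0],[0.0001,-0.0038,0],[-0.0004,-0.0038,0],[-0.0007,-0.0038,0],[-0.0011,-0.0036,0],[-0.0015,-0.0035,0]]' --gripper '[0.014,0.014,0.014,0.014,0.014,0.014,0.014,0.014,0.014,0.014,0.014,0.014,0.014,0.014,0.014,0.014,0.014,0.014,0.014,0.014]'

```text
time: 15.3
tool_pos: [0.5461, 0.0722, 0.1487]
tcp_rot: [3.006, -0.062, 0.872]
wrist_force: [-2.5, -0.5, 5.7]
width: 0.223
grip_force: 31.1
```

jog_arm --turn '[[0,0,0],[0,0,0],[0,0,0],[0,0,0],[0,0,0],[0,0,0],[0,0,0],[0,0,0],[0,0,0],[0,0,0],[0,0,0],[0,0,0],[0,0,0],[0,0,0],[0,0,0],[0,0,0],[0,0,0],[0,0,0],[0,0,0],[0,0,0]]' --delta_pos '[[-0.0018,-0.0033,0],[-0.0021,-0.0032,0],[-0.0024,-0.0029,0],[-0.0027,-0.0027,0],[-0.003,-0.0024,0],[-0.0032,-0.002,0],[-0.0033,-0.0018,0],[-0.0036,-0.0014,0],[-0.0036,-0.001,0],[-0.0038,-0.0007,0],[-0.0038,-0.0003,0],[-0.0037,0.0001,0],[-0.0038,0.0005,0],[-0.0037,0.0008,0],[-0.0036,0.0012,0],[-0.0035,0.0016,0],[-0.0033,0.0019,0],[-0.0031,0.0022,0],[-0.0028,0.0025,0],[-0.0026,0.0028,0]]' --gripper '[0.014,0.014,0.014,0.014,0.014,0.014,0.014,0.014,0.014,0.014,0.014,0.014,0.014,0.014,0.014,0.014,0.014,0.014,0.014,0.014]'

```text
time: 16.97
tool_pos: [0.4932, 0.083, 0.1153]
tcp_rot: [3.007, -0.062, 0.874]
wrist_force: [-3.4, 1.5, 7.5]
width: 0.218
grip_force: 31.2
```

```bash
python3 - <<'E'
from h import *
th(); to(P0,w(P0,grip(3.84,.028)+.0043*U))
E
```

```text
t 16.97 theta -2.358 r 0.0350 h 0.0277 q3 2.474 q [ 0.21 -0.27  2.47 -0.34  0.41  2.09] F [-3.4  1.5  7.5] w 0.218 g 31.2
turn [-0.0016 -0.0072 -0.0004] then shift (target axes) [-0.      0.0003 -0.0003] shift(current axes) [-0.      0.0003 -0.0003]
```

Tracking is still good, so I'll continue.

jog_arm --turn '[[0,0,0],[0,0,0],[0,0,0],[0,0,0],[0,0,0],[0,0,0],[0,0,0],[0,0,0],[0,0,0],[0,0,0],[0,0,0],[0,0,0],[0,0,0],[0,0,0],[0,0,0],[0,0,0],[0,0,0],[0,0,0],[0,0,0],[0,0,0]]' --delta_pos '[[-0.0023,0.003,0],[-0.002,0.0032,0],[-0.0016,0.0035,0],[-0.0013,0.0035,0],[-0.001,0.0037,0],[-0.0005,0.0038,0],[-0.0002,0.0038,0],[0.0002,0.0038,0],[0.0006,0.0037,0],[0.0009,0.0037,0],[0.0013,0.0036,0],[0.0017,0.0034,0],[0.002,0.0032,0],[0.0023,0.003,0],[0.0026,0.0028,0],[0.0028,0.0025,0],[0.0031,0.0022,0],[0.0033,0.0019,0],[0.0035,0.0015,0],[0.0036,0.0012,0]]' --gripper '[0.014,0.014,0.014,0.014,0.014,0.014,0.014,0.014,0.014,0.014,0.014,0.014,0.014,0.014,0.014,0.014,0.014,0.014,0.014,0.014]'

```text
time: 18.63
tool_pos: [0.5057, 0.0209, 0.1246]
tcp_rot: [3.007, -0.062, 0.869]
wrist_force: [-8.9, 0.9, 9.0]
width: 0.217
grip_force: 31.7
```

jog_arm --turn '[[0,0,0],[0,0,0],[0,0,0],[0,0,0],[0,0,0],[0,0,0],[0,0,0],[0,0,0],[0,0,0],[0,0,0],[0,0,0],[0,0,0],[0,0,0],[0,0,0],[0,0,0],[0,0,0],[0,0,0],[0,0,0],[0,0,0],[0,0,0]]' --delta_pos '[[0.0037,0.0009,0],[0.0038,0.0004,0],[0.0038,0.0001,0],[0.0038,-0.0003,0],[0.0037,-0.0007,0],[0.0036,-0.0011,0],[0.0036,-0.0014,0],[0.0033,-0.0017,0],[0.0032,-0.0021,0],[0.003,-0.0024,0],[0.0027,-0.0027,0],[0.0024,-0.0029,0],[0.0021,-0.0032,0],[0.0018,-0.0033,0],[0.0014,-0.0035,0],[0.0011,-0.0037,0],[0.0007,-0.0037,0],[0.0004,-0.0038,0],[-0.0001,-0.0038,0],[-0.0004,-0.0038,0]]' --gripper '[0.014,0.014,0.014,0.014,0.014,0.014,0.014,0.014,0.014,0.014,0.014,0.014,0.014,0.014,0.014,0.014,0.014,0.014,0.014,0.014]'

```text
time: 20.3
tool_pos: [0.5481, 0.0617, 0.1503]
tcp_rot: [3.006, -0.062, 0.871]
wrist_force: [-3.8, -1.5, 6.1]
width: 0.224
grip_force: 31.2
```

```bash
python3 - <<'E'
from h import *
th(); to(P0,w(P0,grip(-.16,.028)+.0043*U))
rows(-.16,-.98,9)
rows(-.98,-1.05,1)
E
```

```text
t 20.30 theta -0.137 r 0.0415 h 0.0277 q3 2.354 q [ 0.12 -0.21  2.35 -0.2   0.45  1.89] F [-3.8 -1.5  6.1] w 0.224 g 31.2
turn [ 0.0002 -0.0055 -0.    ] then shift (target axes) [ 0.0007 -0.0004 -0.0003] shift(current axes) [ 0.0007 -0.0004 -0.0003]
[[-0.0007, -0.0033, 0], [-0.001, -0.0034, 0], [-0.0013, -0.0032, 0], [-0.0016, -0.003, 0], [-0.0019, -0.0029, 0], [-0.0021, -0.0028, 0], [-0.0024, -0.0025, 0], [-0.0025, -0.0023, 0], [-0.0028, -0.0021, 0]]
[[-0.0023, -0.0014, 0]]
```

jog_arm --turn '[[0,0,0],[0,0,0],[0,0,0],[0,0,0],[0,0,0],[0,0,0],[0,0,0],[0,0,0],[0,0,0],[0,0,0],[0,0,0],[0,0,0],[0,0,0],[0,0,0],[0,0,0],[0,0,0],[0,0,0]]' --delta_pos '[[-0.0007,-0.0033,0],[-0.001,-0.0034,0],[-0.0013,-0.0032,0],[-0.0016,-0.003,0],[-0.0019,-0.0029,0],[-0.0021,-0.0028,0],[-0.0024,-0.0025,0],[-0.0025,-0.0023,0],[-0.0028,-0.0021,0],[-0.0006,-0.0004,0],[0,0,0],[0,0,0],[0,0,0],[0,0,0],[0,0,0],[0,0,0],[0,0,0]]' --gripper '[0.014,0.014,0.014,0.014,0.014,0.014,0.014,0.014,0.014,0.014,0.014,0.014,0.014,0.014,0.014,0.014,0.014]'

```text
time: 21.72
tool_pos: [0.535, 0.0886, 0.1414]
tcp_rot: [3.007, -0.062, 0.872]
wrist_force: [-4.2, 1.6, 6.5]
width: 0.225
grip_force: 31.2
```

```bash
python3 - <<'E'
from h import *
import cv2
th(); to(P0,w(P0,grip(-1.0,.028)+.0043*U))
st=read_state();cal,rt=wcam(st); im=vision.read_camera("wrist")
q=proj(cal,w(P0,np.array([dial(0,0,.016),grip(-1.0,.054),mark(-1.047)])),rt); print(q)
m=(im.min(2)>110).astype(np.uint8); n,l,s,c=cv2.connectedComponentsWithStats(m)
for i in range(1,n):
    if 300<s[i,4]<5000: print(s[i],c[i].round(1))
cv2.imwrite("pics/w5.png",cv2.resize(im[int(q[0,1])-110:int(q[0,1])+70,int(q[0,0])-160:int(q[0,0])+80,::-1],None,fx=3,fy=3)); print((q[0]-[160,110]).astype(int))
E
```

```text
t 21.72 theta -0.921 r 0.0401 h 0.0277 q3 2.375 q [ 0.2  -0.21  2.37 -0.3   0.44  2.05] F [-4.2  1.6  6.5] w 0.225 g 31.2
turn [-0.0008 -0.0058 -0.0004] then shift (target axes) [ 0.0005 -0.     -0.0003] shift(current axes) [ 0.0005 -0.     -0.0003]
[[379.2768527  340.37247382]
 [317.47390923 351.33637908]
 [271.96615216 271.23901107]]
[  0   0  77 158 454] [35.7 80.9]
[ 506   90   70   61 1965] [538.2 122.4]
[276 275  46  69 956] [292.4 304.9]
[346 295  20  52 551] [354.7 318.8]
[ 374  309   35   46 1001] [392.1 330.1]
[303 340  35  32 863] [320.1 355.6]
[289 384  63  39 889] [316.2 406.7]
[178 427  52  53 575] [206.7 455.3]
[414 433  50  47 534] [435.6 457.1]
[   0  439   68   41 1197] [ 27.  458.8]
[219 230]
```

View pics/w5.png

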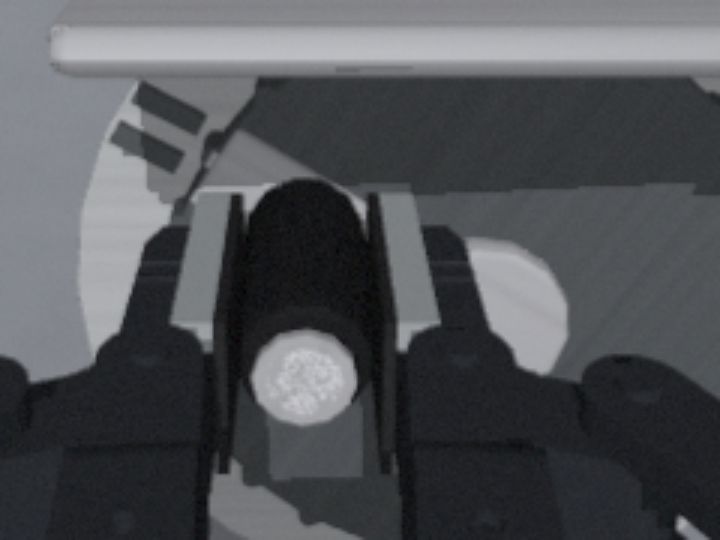

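The crop shows the pointer bar's edge, (240,130)–(355,190), parallel to the two-bar mark within about 2°, so that stop is met. Next is clockwise to the three-bar mark.

```bash
python3 - <<'E'
from h import *
rows(-1.0,.50,15)
E
```

```text
[[0.0031, 0.0022, 0], [0.0029, 0.0025, 0], [0.0026, 0.0028, 0], [0.0023, 0.003, 0], [0.0019, 0.0033, 0], [0.0017, 0.0034, 0], [0.0013, 0.0036, 0], [0.0009, 0.0037, 0], [0.0006, 0.0037, 0], [0.0002, 0.0038, 0], [-0.0002, 0.0038, 0], [-0.0006, 0.0037, 0], [-0.0009, 0.0037, 0], [-0.0013, 0.0036, 0], [-0.0017, 0.0034, 0]]
```

jog_arm --turn '[[0,0,0],[0,0,0],[0,0,0],[0,0,0],[0,0,0],[0,0,0],[0,0,0],[0,0,0],[0,0,0],[0,0,0],[0,0,0],[0,0,0],[0,0,0],[0,0,0],[0,0,0],[0,0,0],[0,0,0]]' --delta_pos '[[0,0,0],[0,0,0],[0.0031,0.0022,0],[0.0029,0.0025,0],[0.0026,0.0028,0],[0.0023,0.003,0],[0.0019,0.0033,0],[0.0017,0.0034,0],[0.0013,0.0036,0],[0.0009,0.0037,0],[0.0006,0.0037,0],[0.0002,0.0038,0],[-0.0002,0.0038,0],[-0.0006,0.0037,0],[-0.0009,0.0037,0],[-0.0013,0.0036,0],[-0.0017,0.0034,0]]' --gripper '[0.014,0.014,0.014,0.014,0.014,0.014,0.014,0.014,0.014,0.014,0.014,0.014,0.014,0.014,0.014,0.014,0.014]'

```text
time: 23.18
tool_pos: [0.5439, 0.0378, 0.1483]
tcp_rot: [3.006, -0.062, 0.872]
wrist_force: [-2.4, 2.2, 5.8]
width: 0.215
grip_force: 31.1
```

jog_arm --turn '[[0,0,0],[0,0,0],[0,0,0],[0,0,0],[0,0,0],[0,0,0],[0,0,0],[0,0,0]]' --delta_pos '[[0,0,0],[0,0,0],[0,0,0],[0,0,0],[0,0,0],[0,0,0],[0,0,0],[0,0,0]]' --gripper '[0.014,0.014,0.014,0.014,0.014,0.014,0.014,0.014]'

```text
time: 23.85
tool_pos: [0.5433, 0.0375, 0.1478]
tcp_rot: [3.006, -0.062, 0.87]
wrist_force: [-4.9, -1.1, 6.8]
width: 0.226
grip_force: 31.3
```

```bash
python3 - <<'E'
from h import *
import cv2
th(); to(P0,w(P0,grip(.5,.028)+.0043*U))
st=read_state();cal,rt=wcam(st); im=vision.read_camera("wrist"); cv2.imwrite("pics/w6raw.png",im[:,:,::-1])
q=proj(cal,w(P0,np.array([dial(0,0,.016),grip(.5,.054),mark(.524)])),rt); print(q)
m=(im.min(2)>110).astype(np.uint8); n,l,s,c=cv2.connectedComponentsWithStats(m)
for i in range(1,n):
    if 500<s[i,4]<1500: print(s[i],c[i].round(1))
E
```

```text
t 23.85 theta 0.474 r 0.0410 h 0.0277 q3 2.372 q [ 0.06 -0.23  2.37 -0.12  0.44  1.76] F [-4.9 -1.1  6.8] w 0.226 g 31.3
turn [ 0.     -0.0047 -0.0002] then shift (target axes) [ 0.0012 -0.0005 -0.0003] shift(current axes) [ 0.0012 -0.0005 -0.0003]
[[283.13149874 359.93823607]
 [316.31853353 350.05275673]
 [345.01245907 250.43434846]]
[297 340  41  39 983] [317.9 357.6]
[178 433  50  47 544] [205.4 456.7]
[414 440  49  40 504] [436.6 458.4]
```

The dial angle measures about 0.515, which is on the three-bar mark. I'll release and back out along the dial's axis.

jog_arm --turn '[[0,0,0],[0,0,0],[0,0,0],[0,0,0],[0,0,0],[0,0,0],[0,0,0],[0,0,0],[0,0,0],[0,0,0],[0,0,0],[0,0,0],[0,0,0]]' --delta_pos '[[0,0,0],[0,0,0],[0,0,0],[0,0,0],[0,0,-0.01],[0,0,-0.015],[0,0,-0.02],[0,0,-0.02],[0,0,-0.02],[0,0,-0.02],[0,0,-0.02],[0,0,-0.01],[0,0,0]]' --gripper '[0.045,0.045,0.045,0.045,0.045,0.045,0.045,0.045,0.045,0.045,0.02,0.0,0.0]'

```text
time: 24.98
tool_pos: [0.4718, 0.0411, 0.2642]
tcp_rot: [3.006, -0.062, 0.876]
wrist_force: [-0.6, -0.5, -0.3]
width: 0.111
grip_force: 0.0
```

```bash
python3 - <<'E'
from h import *
import cv2
th()
V=R.from_euler('z',P0[2])*R.from_euler('x',np.pi)
to(P0,w(P0,np.array([.1,0,.225])),V)
st=read_state();cal,rt=wcam(st); im=vision.read_camera("wrist")
q=proj(cal,w(P0,np.array([dial(0,0,.016),grip(.515,.054),mark(.524),[.1,0,.193]])),rt); print(q)
cv2.imwrite("pics/w7.png",cv2.resize(im[120:360,200:460,::-1],None,fx=2.5,fy=2.5))
E
```

```text
t 24.98 theta 0.450 r 0.0416 h 0.1643 q3 2.345 q [ 0.08 -0.54  2.34 -0.09  0.77  1.74] F [-0.6 -0.5 -0.3] w 0.111 g 0.0
turn [-0.0012 -0.5674  0.    ] then shift (target axes) [ 0.1553 -0.0181  0.0392] shift(current axes) [ 0.1099 -0.018   0.1166]
[[299.32679954 266.29287409]
 [319.74095807 245.02269878]
 [335.42002397 201.72495896]
 [295.80136328 112.12369798]]
```

View pics/w7.png

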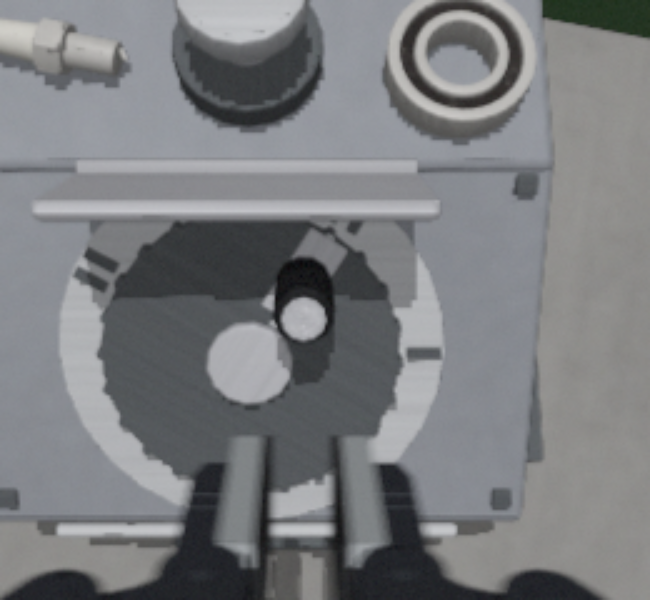

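The picture shows the pointer bar under the three-bar mark, with cap at (321,248) and hub at (300,265) in full-image pixels. I'll do a quick angle check.

```bash
python3 - <<'E'
from h import *
st=read_state();cal,rt=wcam(st)
o=np.array([250,363])/2.5+[200,120]-proj(cal,w(P0,dial(0,0,.016)),rt)[0]
g=np.array([303,319])/2.5+[200,120]
for h in (.05,.054,.057):
  t=least_squares(lambda t:(proj(cal,w(P0,grip(t[0],h)),rt)-g+o).ravel(),[.5]); print(h,t.x,t.fun.round(1))
# pointer bar axis: (268,305)-(312,222) left edge, in-plane direction at h=.012
from scipy.optimize import fsolve
def inv(px,h): return fsolve(lambda z:proj(cal,w(P0,dial(z[0],z[1],h)),rt)[0]-px,[0,0])
for A,B in (((266,303),(306,233)),((331,272),(348,247))):
  a=inv(np.array(A)/2.5+[200,120],.012);b=inv(np.array(B)/2.5+[200,120],.012);d=b-a;print("bar",np.arctan2(-d[1],d[0]))
E
```

```text
0.05 [0.58817261] [ 2.3 -3.7]
0.054 [0.56837111] [ 1.5 -2.6]
0.057 [0.5543462] [ 1.  -1.7]
bar 0.5074085778856878
bar 0.5717011811201895
```

jog_arm --turn '[[0,-0.0945,0],[0,-0.0945,0],[0,-0.0945,0],[0,-0.0945,0],[0,-0.0945,0],[0,-0.0945,0],[0,0,0],[0,0,0],[0,0,0],[0,0,0],[0,0,0],[0,0,0],[0,0,0],[0,0,0],[0,0,0],[0,0,0],[0,0,0]]' --delta_pos '[[0,0,0],[0,0,0],[0,0,0],[0,0,0],[0,0,0],[0,0,0],[0.026,-0.003,0],[0.026,-0.003,0],[0.026,-0.003,0],[0.026,-0.003,0],[0.026,-0.003,0],[0.0255,-0.003,0],[0,0,0.02],[0,0,0.019],[0,0,0],[0,0,0],[0,0,0]]' --gripper '[0,0,0,0,0,0,0,0,0,0,0,0,0,0,0,0,0]'

```text
time: 26.45
tool_pos: [0.6268, 0.0524, 0.2208]
tcp_rot: [-3.14, 0.065, 0.01]
wrist_force: [0.1, -0.7, 0.5]
width: -0.001
grip_force: 0.0
```

```bash
python3 - <<'E'
from h import *
V=R.from_euler('z',P0[2])*R.from_euler('x',np.pi)
to(P0,w(P0,np.array([.1,0,.193])),V); print(read_state())
E
```

```text
turn [-0.0004  0.0061 -0.0001] then shift (target axes) [ 0.0009 -0.0004  0.0278] shift(current axes) [ 0.001  -0.0004  0.0278]
{'time': 26.45, 'q': array([4.33559949e-02, 1.88471286e-01, 1.71509671e+00, 9.35973360e-04,
       1.24405364e+00, 1.65493096e+00]), 'joint_vel': array([ 0.0001798 , -0.02500298, -0.02250773, -0.00090906, -0.00019605,
        0.00126466]), 'joint_torque': array([-1.06298755e-02, -4.53786027e+01, -3.52088535e+01,  3.84080544e-03,
        6.78607263e-02, -9.33348861e-05]), 'tool_pos': array([0.62682886, 0.05242576, 0.22075956]), 'tcp_rot': array([-3.14041586,  0.06451592,  0.00953815]), 'wrist_force': array([ 0.11204937, -0.68767681,  0.5350473 ]), 'torque': array([-0.02379885,  0.02624568,  0.03869962]), 'grip_force': 0.0, 'width': -0.0005606051712377451}
```

Next I'll descend to contact and then push in small steps.

jog_arm --turn '[[0,0,0],[0,0,0],[0,0,0],[0,0,0],[0,0,0],[0,0,0],[0,0,0],[0,0,0],[0,0,0],[0,0,0],[0,0,0],[0,0,0]]' --delta_pos '[[0.001,0,0.008],[0,0,0.008],[0,0,0.006],[0,0,0.004],[0,0,0.003],[0,0,0.003],[0,0,0.003],[0,0,0.002],[0,0,0.002],[0,0,0.001],[0,0,0],[0,0,0]]' --gripper '[0,0,0,0,0,0,0,0,0,0,0,0]'

```text
time: 27.45
tool_pos: [0.6274, 0.0525, 0.1835]
tcp_rot: [-3.14, 0.064, 0.008]
wrist_force: [-6.1, 0.6, 8.4]
width: -0.0
grip_force: 4.3
```

jog_arm --turn '[[0,0,0],[0,0,0],[0,0,0],[0,0,0],[0,0,0],[0,0,0]]' --delta_pos '[[0,0,0.0015],[0,0,0.0015],[0,0,0.001],[0,0,0.001],[0,0,0],[0,0,0]]' --gripper '[0,0,0,0,0,0]'

```text
time: 27.95
tool_pos: [0.6274, 0.0525, 0.179]
tcp_rot: [-3.14, 0.064, 0.007]
wrist_force: [-5.5, -1.1, 11.3]
width: -0.003
grip_force: 5.3
```

jog_arm --turn '[[0,0,0],[0,0,0],[0,0,0],[0,0,0],[0,0,0],[0,0,0],[0,0,0],[0,0,0]]' --delta_pos '[[0,0,0.001],[0,0,0.001],[0,0,0],[0,0,0],[0,0,0],[0,0,0],[0,0,0],[0,0,0]]' --gripper '[0,0,0,0,0,0,0,0]'

```text
time: 28.62
tool_pos: [0.6274, 0.0525, 0.179]
tcp_rot: [-3.14, 0.064, 0.006]
wrist_force: [-9.0, -0.5, 17.5]
width: -0.003
grip_force: 9.1
```

The plunger has bottomed: height is stuck at 0.179 while the force rises. It has been held long enough, so I'll lift off.

jog_arm --turn '[[0,0,0],[0,0,0],[0,0,0],[0,0,0],[0,0,0],[0,0,0],[0,0,0],[0,0,0],[0,0,0],[0,0,0],[0,0,0],[0,0,0]]' --delta_pos '[[0,0,-0.004],[0,0,-0.006],[0,0,-0.008],[0,0,-0.012],[0,0,-0.02],[0,0,-0.02],[0,0,-0.02],[0,0,-0.02],[0,0,0],[0,0,0],[0,0,0],[0,0,0]]' --gripper '[0,0,0,0,0,0,0,0,0,0,0,0]'

```text
time: 29.62
tool_pos: [0.6274, 0.0524, 0.2827]
tcp_rot: [-3.14, 0.064, 0.012]
wrist_force: [-0.0, -0.4, 0.6]
width: 0.006
grip_force: 0.0
```

```bash
python3 - <<'E'
from h import *
import cv2
print(read_state()["tool_pos"],read_state()["wrist_force"])
b=cv2.imread("pics/top0.png")
a=vision.read_camera("top")[:,:,::-1]; cv2.imwrite("pics/top9.png",a)
d=cv2.absdiff(a,b).max(2)[255:310,230:370]>40
ys,xs=np.nonzero(d); print(d.sum(), xs.min()+230,xs.max()+230,ys.min()+255,ys.max()+255)
# expected drawer-front top edge rows, shut / out
cal=vision.calibration("top")
for dx in (0,.05): print(proj(cal,w(P0,np.array([[-.066-dx,.085,.06],[-.066-dx,-.085,.06]]))).round(1))
E
```

```text
[0.62736265 0.05241418 0.28270845] [-0.04158715 -0.4176447   0.57610809]
4928 230 331 255 309
[[255.1 266.7]
 [331.3 267.8]]
[[254.3 289.1]
 [331.1 290.2]]
```

```bash
python3 - <<'E'
from h import *
import cv2
a=cv2.imread("pics/top9.png",0);b=cv2.imread("pics/top0.png",0)
for y in range(258,304,3): print(y,b[y,256:331:8].tolist(),a[y,256:331:8].tolist())
st=read_state();cal,rt=wcam(st);im=cv2.cvtColor(vision.read_camera("wrist"),cv2.COLOR_RGB2GRAY);cv2.imwrite("pics/w9.png",im)
for dx in (0,.05): print(proj(cal,w(P0,np.array([[-.066-dx,.085,.06],[-.066-dx,0,.06],[-.066-dx,-.085,.06]])),rt).round(0).tolist())
print(proj(cal,w(P0,np.array([.1,0,.193])),rt))
E
```

```text
258 [149, 148, 203, 159, 78, 88, 119, 209, 151, 146] [99, 101, 103, 104, 99, 94, 88, 74, 60, 95]
261 [145, 148, 148, 208, 208, 212, 205, 146, 153, 147] [99, 101, 102, 102, 99, 95, 87, 78, 62, 96]
264 [145, 157, 147, 145, 209, 222, 158, 155, 156, 155] [99, 103, 103, 103, 100, 94, 86, 76, 60, 99]
267 [193, 208, 196, 175, 162, 151, 144, 143, 146, 143] [98, 101, 102, 101, 101, 96, 85, 74, 63, 64]
270 [79, 83, 78, 79, 72, 57, 57, 86, 95, 119] [100, 103, 102, 103, 100, 99, 83, 78, 60, 91]
273 [160, 121, 82, 89, 93, 94, 89, 90, 90, 88] [98, 102, 102, 104, 101, 99, 84, 78, 64, 102]
276 [157, 160, 154, 106, 117, 115, 117, 168, 159, 164] [101, 102, 103, 102, 101, 97, 85, 76, 64, 101]
279 [159, 158, 158, 155, 154, 152, 155, 153, 152, 160] [99, 102, 103, 102, 101, 99, 84, 79, 66, 101]
282 [155, 156, 161, 154, 159, 156, 156, 154, 154, 158] [101, 103, 102, 101, 101, 98, 85, 80, 65, 98]
285 [155, 155, 159, 156, 156, 156, 154, 156, 154, 155] [100, 104, 103, 102, 99, 99, 86, 83, 65, 96]
288 [154, 157, 160, 162, 154, 153, 155, 160, 158, 158] [98, 100, 101, 100, 100, 99, 85, 81, 67, 95]
291 [157, 156, 161, 161, 156, 154, 154, 160, 158, 160] [100, 104, 103, 102, 101, 98, 87, 81, 64, 158]
294 [161, 155, 158, 156, 156, 156, 158, 155, 157, 162] [100, 102, 103, 102, 100, 97, 89, 80, 71, 102]
297 [158, 156, 158, 154, 156, 160, 161, 152, 155, 158] [99, 102, 103, 101, 99, 99, 90, 82, 69, 103]
300 [159, 157, 159, 155, 156, 155, 158, 154, 159, 159] [99, 102, 103, 102, 100, 98, 92, 82, 73, 103]
303 [159, 159, 159, 158, 157, 153, 158, 154, 159, 158] [101, 101, 104, 103, 100, 95, 92, 83, 75, 105]
[[250.0, 337.0], [319.0, 337.0], [388.0, 337.0]]
[[253.0, 370.0], [319.0, 370.0], [385.0, 370.0]]
[[318.02945239 246.12022741]]
```

jog_arm --turn '[[0,0,0],[0,0,0],[0,0,0],[0,0,0],[0,0,0],[0,0,0],[0,0,0],[0,0,0],[0,0,0],[0,0,0],[0,0,0],[0,0,0],[0,0,0],[0,0,0]]' --delta_pos '[[0,0,-0.025],[0,0,-0.025],[0,0,-0.025],[0,0.03,0],[0,0.03,0],[0,0.03,0],[0,0.03,0],[0,0.03,0],[0,0.03,0],[0,0.03,0],[0,0.03,0],[0,0.03,0],[0,0,0],[0,0,0]]' --gripper '[0,0,0,0,0,0,0,0,0,0,0,0,0,0]'

```text
time: 30.88
tool_pos: [0.6169, -0.2188, 0.3578]
tcp_rot: [-3.139, 0.069, 0.011]
wrist_force: [0.5, 0.4, 0.2]
width: -0.004
grip_force: 0.0
```

```bash
python3 - <<'E'
from h import *
import cv2
print(read_state()["tool_pos"])
a=cv2.cvtColor(vision.read_camera("top"),cv2.COLOR_RGB2GRAY);b=cv2.imread("pics/top0.png",0)
for y in range(261,304,3): print(y,b[y,256:331:8].tolist(),a[y,256:331:8].tolist())
d=(cv2.absdiff(a,b)>30).astype(np.uint8); n,l,s,c=cv2.connectedComponentsWithStats(d[:310,130:490],connectivity=8)
for i in range(1,n):
    if s[i,4]>15: print(s[i]+[130,0,0,0,0],c[i].round()+[130,0])
# cap
m=(a[200:236,275:312]>150).astype(np.uint8); n,l,s,c=cv2.connectedComponentsWithStats(m)
for i in range(1,n):
    if s[i,4]>6: print("bright",s[i],c[i]+[275,200])
cal=vision.calibration("top")
for t in (.4,.524,.65): print(t,proj(cal,w(P0,grip(t,.054))))
print(proj(cal,w(P0,np.array([[.1,0,.193],[.1,0,.179]]))))
E
```

```text
[ 0.61690601 -0.21884763  0.35782113]
261 [145, 148, 148, 208, 208, 212, 205, 146, 153, 147] [161, 163, 162, 225, 227, 231, 222, 161, 168, 162]
264 [145, 157, 147, 145, 209, 222, 158, 155, 156, 155] [162, 173, 163, 158, 228, 237, 176, 171, 170, 171]
267 [193, 208, 196, 175, 162, 151, 144, 143, 146, 143] [76, 70, 67, 70, 68, 68, 70, 61, 65, 61]
270 [79, 83, 78, 79, 72, 57, 57, 86, 95, 119] [97, 211, 199, 197, 207, 141, 143, 145, 150, 83]
273 [160, 121, 82, 89, 93, 94, 89, 90, 90, 88] [175, 255, 245, 244, 245, 247, 246, 247, 247, 183]
276 [157, 160, 154, 106, 117, 115, 117, 168, 159, 164] [172, 255, 245, 245, 246, 246, 249, 247, 248, 176]
279 [159, 158, 158, 155, 154, 152, 155, 153, 152, 160] [176, 255, 235, 229, 244, 247, 248, 220, 251, 173]
282 [155, 156, 161, 154, 159, 156, 156, 154, 154, 158] [169, 255, 224, 90, 243, 247, 248, 244, 172, 173]
285 [155, 155, 159, 156, 156, 156, 154, 156, 154, 155] [171, 255, 249, 103, 230, 243, 236, 91, 198, 167]
288 [154, 157, 160, 162, 154, 153, 155, 160, 158, 158] [177, 243, 237, 238, 244, 239, 254, 250, 250, 168]
291 [157, 156, 161, 161, 156, 154
[... 335 characters left out ...]
 175, 174, 172, 171, 169, 175, 170, 174, 176]
303 [159, 159, 159, 158, 157, 153, 158, 154, 159, 158] [174, 173, 175, 171, 171, 169, 173, 169, 174, 174]
[ 442    0   48  131 3545] [468.  76.]
[486  15   4  13  31] [488.  22.]
[  364    65   126   245 15890] [437. 234.]
[282 216  12  22 186] [288. 227.]
[295 216  14  22 165] [301. 226.]
[ 255  266   77   33 2001] [294. 281.]
bright [  0   0  37  16 587] [293.09369676 207.44122658]
bright [23 27  6  6 29] [300.27586207 229.5862069 ]
bright [11 29 11  7 61] [291.31147541 232.63934426]
0.4 [[297.9444685  227.94047183]]
0.524 [[300.00282605 228.92521822]]
0.65 [[301.94751145 230.15825134]]
[[291.25542985 178.14911304]
 [291.69791347 180.13210158]]
```

The drawer is fully out (its lip moved from row 268 to 291) and the dial is at about 0.54. Nothing else on or left of the box has changed, and the arm never went near the ratchet, which it now hides. I'll hand it in.

```bash
python3 -c "
from workcell import ticket
print(ticket.finish_job())"
```

```text
the job is handed in; nothing more can be done
None
```

The drawer is open and the job is handed in: I dialled all three stops and pushed the plunger down and let it back up; the final top view shows the drawer out, the dial on the three-bar mark and no bystander in view moved (the arm hid the ratchet); no verdict came back.

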